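Press the gem onto the painted plaque: three clicks and hold

ROBOT

A 7-joint arm with a two-finger parallel gripper is mounted at the origin on the work surface. World frame = base frame: x ahead of the robot, y to its left, z up, the work surface at z = 0. Lengths are in m, angles in rad, forces in N, time in s.
With the tool pointing down it reaches from about 0.35 to 0.9 m from the base axis. Payload 8.1 kg.
Tool frame: the origin (TCP) lies between the finger pads; the fingertips stand 22 mm ahead of it and the grasp point (between the pads) lies 3 mm ahead of it (arm.tip_reach is the distance from the TCP to the fingertips, in m); z points along the fingers, y is the line along which they close (so a half turn about z gives the same grasp; the last joint's range is limited). The gripper opens to 92 mm and grips with 3 to 60 N. Pads are 19 mm wide; open, the fingers measure 130 mm over their backs; the gripper's body (75 mm by 190 mm) begins 47 mm behind the grasp point.
Start: joints at [1.235, 0.434, 0.025, 1.573, -0.012, 1.134, -0.075], TCP at [0.144, -0.608, 0.249] pointing down, gripper open.
Joint ranges: [-2.62, 2.62], [-0.44, 2.09], [-1.27, 1.32], [0.08, 2.57], [-1.32, 4.46], [0.12, 2], [-2.74, 2.74]. Speed limits (rad/s): [2.22, 2.22, 3.01, 3.01, 3.14, 3.14, 3.14].

INTERFACE

Orientations are given as a rotation vector (axis times angle).
In Python, from cell import telemetry, vision, job, arm gives the robot as it stands. The module is installed in compiled form; this text tells all that it offers.
- The arm moves only by the shell command python3 -m creep 'ROWS' [FORCE]. ROWS is text: rows parted by semicolons, each of 7 numbers parted by spaces: the finger opening in cm, from 0 to 9.18, then the shift along the tool's x, y, z in cm, then the turn, a rotation vector about the tool's x, y, z in degrees. A call has 1 to 5 rows; each row is the pose to reach, as a shift and turn from the pose commanded when the call began, along the tool's axes at that moment; what a row does not reach only later rows make up. A row lasts 1/8 s, in which the tool goes at most 62.5 mm and 10.7 degrees, less where a joint would pass 70% of its speed; a pose out of reach is approached as far as the arm can. A call with a gripper value outside its range is refused whole. The fingers move at their own pace and stop on an object; FORCE is the grip in N (left out, the last holds). Time passes only in rows, so rows that repeat a pose let the fingers close. It gives the time, the measured TCP pose, the force, the opening and the grip force at its end, in the units of the state.
- telemetry.observe(): the state, without advancing time (a new reading comes with each control period).
- vision.get_image(name): name is "scene" or "top" or "wrist"; returns the picture (400x640x3 uint8, red, green, blue); there is no depth.
- vision.camera_info(name): a dict with "fov_y" (degrees; the focal length in pixels is half the picture's height over the tangent of half this angle, whatever the lens; pixels are square), "cx", "cy" (the principal point, pixels), "dist_coeffs" ([k1, k2, p1, p2, k3] as OpenCV has them; the pictures are not rectified), "extrinsics" (4x4, takes a point from camera to world coordinates). Camera axes: x right, y down, z forward; pixel columns grow to the right and rows downward; lengths in m; the calibration is good to about 2 mm. A picture is of the moment at which its call begins: read the wrist's pose just before it. camera_info takes no time and is no camera call; for the wrist camera it gives the pose at the moment of the call.
- job.sign_off(): hands the job in; it is judged then, once.
The state is a dict: "clock": time; "joints": joint angles; "dq": joint speeds; "joint_efforts": joint torques, N m; "position": TCP position; "ee_rot": TCP orientation; "force": force on the tool from outside, world axes, zero at the start; "ft_torque": the same for the moment, N m; "width": opening from 0.0 (shut) to 1.0 (fully open); "gripper_force": force on a finger pad.
Only numpy, scipy, OpenCV 4.12 (cv2) and the standard library are available. Lean on these libraries where they do the work, as an engineer would, in place of code of your own. Each camera call takes 0.05 s, during which the arm holds its last target. There are 200 camera calls.

TASK

On the blue hand press, slide the painted wooden plaque along the bed without lifting it, its long edge square to the back fence, until the blue glass gem sits centred under the raised press foot. Then pull the press lever down exactly three clicks of its ratchet (never a fourth, that cracks the gem) and finish while still holding the lever there, with the foot bearing on the gem: the lever springs back up if it is let go. Leave the paint jars, the cup and the palette where they are.

Things in the scene. Friction and masses are not known exactly. Their poses are not given: they have to be found in the camera images.
- press: Blue cast hand press, fixed, 270 mm tall. Origin on the table straight below the foot; x points from the throat back to the column, y along the bed to the side table, z up. Base 120 mm wide; bed and steel side table (y = 60 to 155 mm) have their top at z = 35 mm. Head: y = -31 to 31, x from -40 mm back, z = 120 to 235 mm. Lever, brass quadrant and pawl are on its -y side
- fence (a point): Middle of the front face of the aluminium back fence at bed level: press x = +23.5 mm, y = -5 mm. The fence runs along the press's y from -60 to +50 mm and stands 14 mm above the bed; with the plaque's long edge against it, the gem lies on the foot's line
- plaque: Loose painted plywood plaque, 46 x 180 x 10 mm, about 70 g, lying on the bed and side table. Origin at the centre of its underside, y along its length, z up. The gem is at y = -55 mm on the centre line; placed, its y is parallel to the press's y and its plain end (+y) lies over the side table. Can be gripped across its 46 mm width near y = +45 mm
- gem (a point): Centre of the top of the blue glass gem on the plaque: 18 mm across, flat top 5 mm above the plaque (50 mm above the table), already stuck down, in the middle of a painted rosette
- tip (a point): Centre of the underside of the press foot, a sprung rubber pad 18 mm across at the end of the ram; fixed sideways. At rest it hangs 6 mm above the gem's height, and it goes down 18 mm per radian of the lever; pressed, it yields 1 mm per 1.5 N
- lever (a joint): Lever angle, rad: 0 = up on its stop (a spring returns it), grows as the handle is pulled down. Axis level, along press y, through press x = +20, z = 180 mm. Arm 190 mm long to the front (-x), 0.57 rad above level at 0. The handle takes 3 to 20 N: sharply stiffer as the pawl meets a tooth, easing till it drops in behind (one click). Clicks are 0.16 rad apart, the third at 0.57 + quadrant
- lever_axis (a point): Point on the lever's axis, in the plane of its arm (press x = +20, y = -62, z = 180 mm)
- handle: Black round cross handle, a sleeve free to spin, at the lever's end, 22 mm in diameter, 94 mm long, along press y. Origin at its middle, 190 mm from the lever's axis; the lever's arm (13 mm thick) joins it 36 mm to the -y side of the middle. At the start its middle is at press x = -140, y = -26, z = 283 mm. It can be pinched from above, or pushed down
- quadrant (a joint): Setting of the brass toothed quadrant, clamped anywhere from -0.06 to +0.06 rad; it does not move in use. Larger = all clicks come later by as much. Five teeth; the lever is free of teeth before the first, which it meets about 0.47 rad before the third click
- notch3 (a point): Third notch of the brass quadrant (59 mm from the lever's axis): where the pawl nose sits after three clicks. The notch's frame turns with the quadrant; at setting 0 its z is up
- pawl_nose (a point): Middle of the steel roller (6 mm across) at the nose of the lever's sprung pawl, 59 mm from the lever's axis; it rides over the quadrant's teeth. In a notch it touches the teeth on both sides
- foot: The sprung press foot, rubber pad 18 mm across with a brass collar; origin at the centre of its underside
- jar_red: Loose red paint jar, 52 mm across, 55 mm tall, origin under its centre
- jar_yellow: Loose yellow paint jar, as the red one
- jar_blue: Loose blue paint jar, as the red one
- cup: Loose white water cup, 80 mm across, 95 mm tall, with three brushes standing in it to 180 mm; origin under its centre
- palette: Loose white plastic palette, 220 x 130 x 6 mm, with dabs of paint; origin under its centre
Mind the look-alikes: they are no part of the job. What is shaped like the plaque but purple is not meant.

How it is judged:
By the outcome, as a careful person would: the job done as asked, in the order asked, and still so for the second after the job is handed in, while the arm keeps its last pose, push and grip.
It also fails if it takes over 72 s, if anything falls off the work surface, if the arm or the gripper's body presses on something with over 40 N, if the wrist force passes 120 N, or if a joint passes its speed limit or range.

## Working session

There is one attempt and no reset: what is moved stays moved. The work goes in short steps, Python scripts to look and compute and a shell command to move; the robot and the scene stay as the last step left them, time stands still between calls to the robot, and variables do not carry over. Pictures are saved under pics/ and viewed, at most 13 in all, crops included, and the job is handed in when it is done.

```bash
mkdir -p pics; cat > h.py <<'E'
import numpy as np, cv2
from cell import telemetry, vision, job, arm
from scipy.spatial.transform import Rotation as R
def cam(n):
    c=vision.camera_info(n); f=200/np.tan(np.radians(c['fov_y'])/2)
    return np.array([[f,0,c['cx']],[0,f,c['cy']],[0,0,1.]]),np.array(c['dist_coeffs'],float),np.array(c['extrinsics'])
def ray(c,uv):
    K,d,T=c; p=cv2.undistortPoints(np.array(uv,float).reshape(-1,1,2),K,d).reshape(-1,2)
    v=np.c_[p,np.ones(len(p))]@T[:3,:3].T
    return T[:3,3],v/np.linalg.norm(v,axis=1,keepdims=True)
def plane(c,uv,z):
    o,v=ray(c,uv); return o+v*((z-o[2])/v[:,2])[:,None]
def proj(c,P):
    K,d,T=c; Ti=np.linalg.inv(T); r=cv2.Rodrigues(Ti[:3,:3])[0]
    return cv2.projectPoints(np.array(P,float).reshape(-1,1,3),r,Ti[:3,3],K,d)[0].reshape(-1,2)
def tri(obs):
    A=np.zeros((3,3));b=np.zeros(3)
    for c,uv in obs:
        o,v=ray(c,uv);M=np.eye(3)-np.outer(v[0],v[0]);A+=M;b+=M@o
    return np.linalg.solve(A,b)
def save(n,im): cv2.imwrite('pics/'+n+'.png',cv2.cvtColor(im,cv2.COLOR_RGB2BGR))
E
python3 - <<'E'
from h import *
for n in ('scene','top','wrist'):
    c=cam(n);print(n,c[0][0,0],np.round(c[2],3).tolist(),c[1]); im=vision.get_image(n);np.save(n+'0.npy',im)
    save(n+'0',im)
s=telemetry.observe();print(s, arm.tip_reach)
E
```

```text
scene 462.62909002431485 [[0.455, 0.484, -0.747, 1.517], [0.89, -0.263, 0.372, -0.499], [-0.016, -0.835, -0.551, 0.942], [0.0, 0.0, 0.0, 1.0]] [0.00572248 0.         0.         0.         0.        ]
top 482.84017196841774 [[-0.017, -0.982, 0.187, 0.196], [-1.0, 0.015, -0.011, 0.018], [0.008, -0.187, -0.982, 1.614], [0.0, 0.0, 0.0, 1.0]] [-0.08458886  0.          0.          0.          0.        ]
wrist 342.18268681845956 [[0.231, -0.934, -0.273, 0.219], [-0.973, -0.222, -0.064, -0.591], [-0.001, 0.28, -0.96, 0.384], [0.0, 0.0, 0.0, 1.0]] [-0.02994503  0.          0.          0.          0.        ]
{'clock': 0.15, 'joints': array([ 1.2353899 ,  0.43508117,  0.02496752,  1.57383214, -0.01162744,
        1.13397636, -0.07513377]), 'dq': array([-3.11397875e-04, -3.04290793e-03,  3.31205508e-04, -3.30880655e-03,
        7.72854535e-04,  7.90554171e-05, -4.06949119e-04]), 'joint_efforts': array([ 2.04240197e-03, -6.68265867e+01,  9.85731147e-01, -3.14691603e+01,
       -6.06441451e-02,  3.93316196e-02,  8.33850527e-05]), 'position': array([ 0.14408886, -0.60782656,  0.24813545]), 'ee_rot': array([-3.11922777e+00, -3.64567079e-01,  3.32827748e-04]), 'force': array([-0.2664569 ,  0.28706904, -0.35567892]), 'ft_torque': array([-0.04117629, -0.03028098, -0.04965656]), 'gripper_force': 0.0, 'width': 1.000459279736796} 0.022
```

View pics/scene0.png

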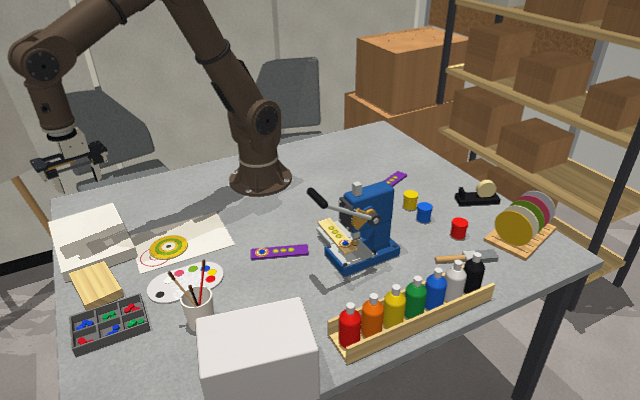

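View pics/top0.png

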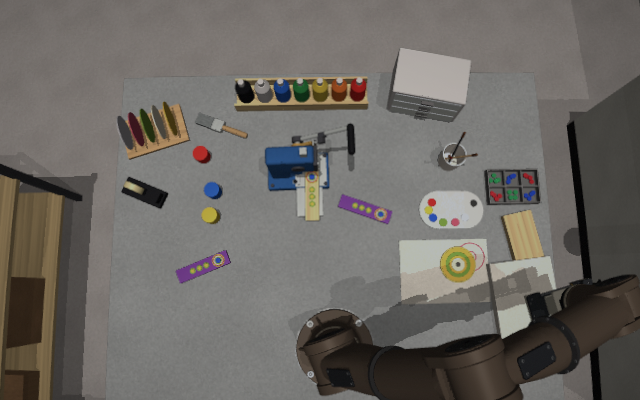

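The scene picture shows the press at about (360,235), with its quadrant and lever facing the camera. The top picture shows it at (290,170), with the handle at (351,139). These could be taken for the plaque, by pixel in the top picture: the cream plaque on the bed (313,195), a purple one (365,209) and a purple one (203,266). By the description I choose the cream one and check it in a close crop.

```bash
python3 - <<'E'
from h import *
t=np.load('top0.npy');s=np.load('scene0.npy')
a=cv2.resize(t[115:235,255:375],(480,480),interpolation=cv2.INTER_CUBIC)
b=cv2.resize(s[175:285,300:410][:, :80] if 0 else s[170:290,300:410],None,fx=4,fy=4,interpolation=cv2.INTER_CUBIC)[:, :]
print(a.shape,b.shape)
b=cv2.resize(b,(320,349)); im=np.zeros((480,800,3),np.uint8);im[:,:480]=a;im[:349,480:]=b
save('crop1',im)
ct=cam('top')
print(plane(ct,[[313,195],[313,178],[313,218]],.045).round(3), plane(ct,[[351,139]],.283).round(3))
E
```

```text
(480, 480, 3) (480, 440, 3)
[[0.494 0.059 0.045]
 [0.552 0.058 0.045]
 [0.418 0.06  0.045]] [[ 0.611 -0.058  0.283]]
```

View pics/crop1.png

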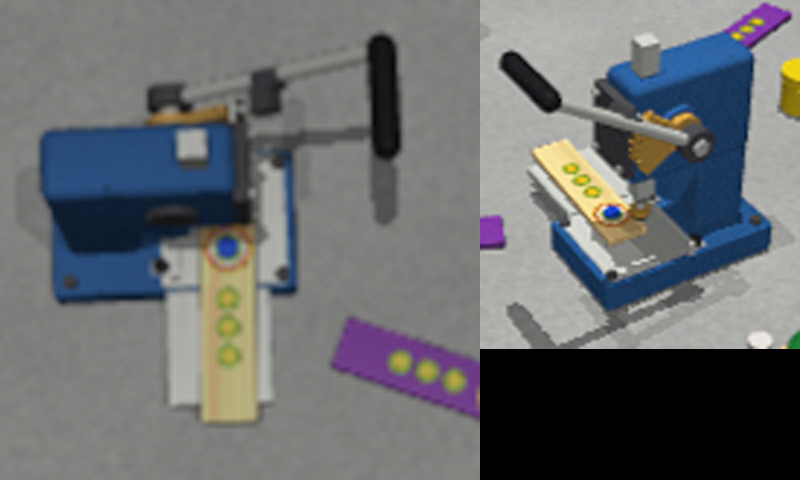

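The crop confirms it: cream plaque, blue gem at top pixel (312,176), not yet under the head. I'll swing the arm round, camera on the robot side, for a closer look.

```bash
python3 -m creep '9 3.6 -3.5 -1 0 0 -10;9 7.2 -7 -2 0 0 -20;9 10.8 -10.5 -3 0 0 -30;9 14.4 -14 -3 0 0 -40;9 18 -17.5 -3 0 0 -50' && python3 -c "
from h import *
s=telemetry.observe();r=R.from_rotvec(s['ee_rot']).as_matrix();print(r.round(3).tolist(),s['joints'].round(2))
print('tool shift to goal', r.T@(np.array([.38,.06,.27])-s['position']), 'yaw of toolx',np.degrees(np.arctan2(r[1,0],r[0,0])))"
```

```text
clock: 0.78
position: [0.2796, -0.3949, 0.2788]
ee_rot: [2.669, 1.657, -0.0]
force: [1.4, -0.6, 0.4]
width: 0.984
gripper_force: 0.0
[[0.444, 0.896, 0.0], [0.896, -0.444, -0.0], [-0.0, 0.0, -1.0]] [ 1.06  0.2  -0.25  1.84  0.05  1.11  0.33]
tool shift to goal [ 0.45217868 -0.1118345   0.00866292] yaw of toolx 63.66039842326718
```

```bash
python3 -m creep '9 5 -1.2 0 0 0 -10;9 10 -2.4 0 0 0 -20;9 15 -3.6 0 0 0 -30;9 20 -4.8 0 0 0 -40;9 25 -6 0 0 0 -50' && python3 -c "
from h import *
s=telemetry.observe();r=R.from_rotvec(s['ee_rot']).as_matrix();print(s['joints'].round(2))
print('tool shift to goal', r.T@(np.array([.38,.06,.27])-s['position']), 'yaw of toolx',np.degrees(np.arctan2(r[1,0],r[0,0])))"
```

```text
clock: 1.4
position: [0.3376, -0.1444, 0.2788]
ee_rot: [1.719, 2.629, -0.0]
force: [0.7, -0.1, -0.5]
width: 0.98
gripper_force: 0.0
[ 0.83  0.01 -0.56  2.05  0.01  1.08  0.68]
tool shift to goal [0.1702093  0.1208853  0.00868059] yaw of toolx 113.65229731692139
```

```bash
python3 -m creep '9 4 3 0 0 0 -10;9 8 6 0 0 0 -20;9 12 9 0 0 0 -30;9 16 11 0 0 0 -40;9 17 12.1 0 0 0 -50' && python3 -m creep '9 0 0 0 0 0 -8;9 0 0 0 0 0 -16.3;9 0 0 0 0 0 -16.3' && python3 - <<'E'
from h import *
s=telemetry.observe();r=R.from_rotvec(s['ee_rot']).as_matrix();print(s['joints'].round(2),r.round(3).tolist())
c=cam('wrist');im=vision.get_image('wrist');np.save('w1.npy',im);save('w1',im);print(c[2].round(3).tolist())
np.savez('w1c.npz',K=c[0],d=c[1],T=c[2])
E
```

```text
clock: 2.02
position: [0.3809, 0.0608, 0.2789]
ee_rot: [0.44, 3.11, 0.001]
force: [0.5, -0.2, -0.6]
width: 0.98
gripper_force: 0.0
clock: 2.4
position: [0.3811, 0.058, 0.2786]
ee_rot: [-0.011, -3.141, 0.0]
force: [-0.4, 0.6, -0.2]
width: 0.978
gripper_force: 0.0
[ 0.56  0.08 -0.87  2.    0.07  1.09  1.21] [[-1.0, 0.007, -0.0], [0.007, 1.0, -0.0], [0.0, -0.0, -1.0]]
[[0.007, 0.96, 0.279, 0.307], [1.0, -0.006, -0.003, 0.058], [-0.001, 0.279, -0.96, 0.415], [0.0, 0.0, 0.0, 1.0]]
```

View pics/w1.png

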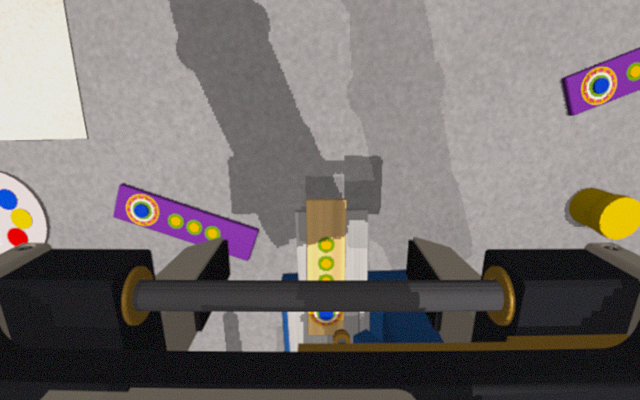

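In the wrist view, image down is away from the robot. The plaque runs from (326,200) to (326,333), the gem is at (326,315) and the brass foot at (342,338), but the gripper hides part of the press. I'll tilt the tool so the camera looks forward.

```bash
python3 -m creep '9 -2 -1 -2 0 -10 0;9 -4 -2 -4 0 -20 0;9 -4 -2 -4 0 -30 0;9 -4 -2 -4 0 -34 0;9 -4 -2 -4 0 -34 0' && python3 - <<'E'
from h import *
c=cam('wrist');im=vision.get_image('wrist');np.save('w2.npy',im);save('w2',im);print(c[2].round(3).tolist())
np.savez('w2c.npz',K=c[0],d=c[1],T=c[2])
E
```

```text
clock: 3.08
position: [0.4199, 0.0375, 0.3182]
ee_rot: [0.011, 2.549, -0.003]
force: [1.0, 0.7, -0.0]
width: 0.983
gripper_force: 0.0
[[0.009, 0.64, 0.768, 0.282], [1.0, -0.005, -0.007, 0.038], [-0.001, 0.768, -0.64, 0.389], [0.0, 0.0, 0.0, 1.0]]
```

View pics/w2.png

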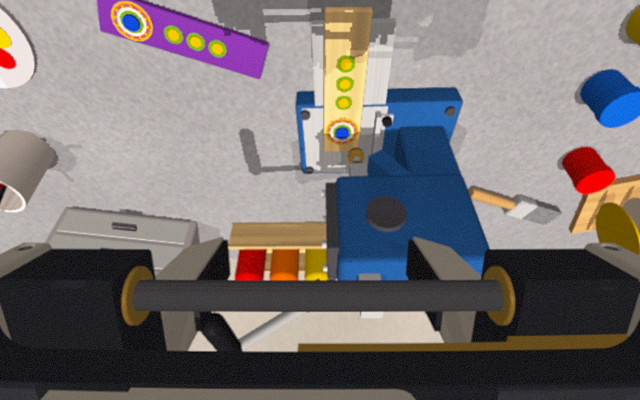

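```bash
python3 - <<'E'
from h import *
im=np.load('w2.npy');save('w2z',cv2.resize(im[25:175,280:480],(800,600),interpolation=cv2.INTER_CUBIC))
s=np.load('scene0.npy');save('s0z',cv2.resize(s[180:280,310:410],(600,600),interpolation=cv2.INTER_CUBIC))
E
```

```text
(no output)
```

View pics/w2z.png

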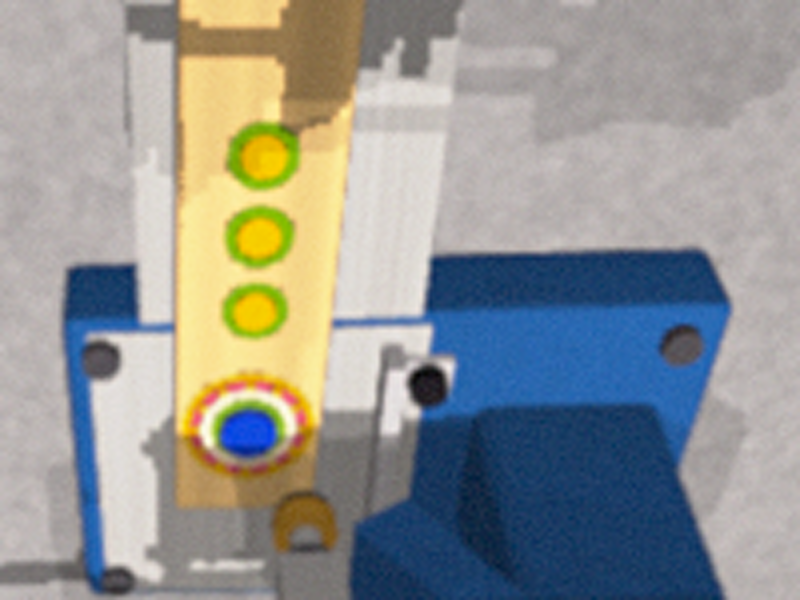

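View pics/s0z.png

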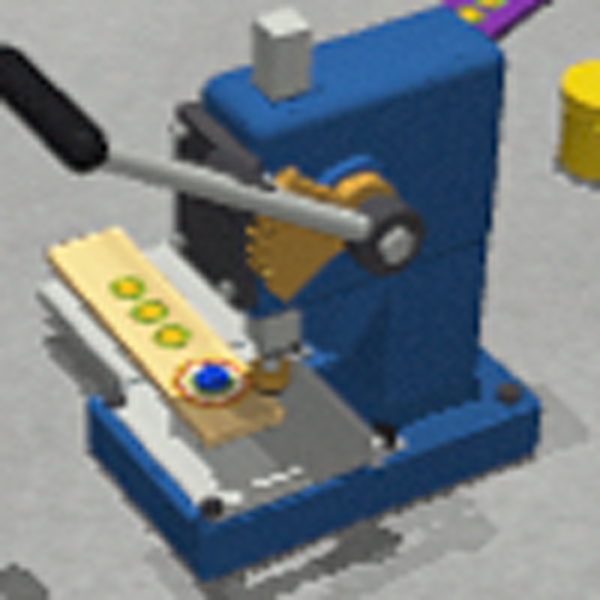

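The w2 zoom shows the gem at zoom (248,432) and the brass foot collar centred near (305,518). The base near edge runs from (66,320) to (728,303), bolts are at (101,359), (118,580) and (682,345), and the fence front runs down about x=385 to 373. The scene zoom shows the gem at (213,377), the foot at (270,375) and the toothed quadrant on the camera side.

```bash
python3 - <<'E'
from h import *
d=np.load('w2c.npz');c=(d['K'],d['d'],d['T']);z=lambda p:np.array(p,float)/4+[280-.375,25-.375]
cs=cam('scene');zs=lambda p:np.array(p,float)/6+[310-.42,180-.42]
im=np.load('w2.npy');hsv=cv2.cvtColor(im,cv2.COLOR_RGB2HSV)
m=((hsv[...,0]>108)&(hsv[...,0]<125)&(hsv[...,1]>190)&(hsv[...,2]>180)).astype(np.uint8)
m[:125]=0;m[140:]=0;m[:,:335]=0;m[:,350:]=0
ys,xs=np.nonzero(m);print('gem px',xs.mean(),ys.mean(),m.sum(),np.ptp(xs)+1,np.ptp(ys)+1)
print('gem w2',plane(c,[[xs.mean(),ys.mean()]],.0485).round(4))
p=lambda n,q,h:print(n,plane(c,z(q),h).round(4).tolist())
p('baseA,B',[[66,320],[728,303],[400,321]],.033)
p('bolts',[[101,359],[118,580],[682,345]],.037)
p('collar near edge & sides',[[305,492],[274,520],[337,520]],.060)
p('plaque L edge',[[177,60],[177,500]],.045);p('plaque R edge',[[362,20],[316,500]],.045);p('plaque end',[[177,508],[316,503]],.045)
p('tableL',[[128,60],[140,310]],.035);p('tableR',[[462,20],[425,312]],.035)
p('fence face (top edge)',[[388,350],[372,515]],.049)
print('scene gem',plane(cs,[zs([213,377])],.050).round(4),'foot/brass',plane(cs,[zs([270,375])],.060).round(4))
print('tri gem',tri([(c,[xs.mean(),ys.mean()]),(cs,zs([213,377]))]).round(4),'foot',tri([(c,z([305.5,518])),(cs,zs([270,375]))]).round(4))
print('scene corners',plane(cs,[zs([88,400]),zs([200,545]),zs([540,405])],.033).round(4).tolist(),'bolts',plane(cs,[zs([212,505]),zs([508,392])],.037).round(4).tolist())
E
```

```text
gem px 341.74725274725273 132.6153846153846 91 13 9
gem w2 [[0.5571 0.0655 0.0485]]
baseA,B [[0.5262, 0.0093, 0.033], [0.521, 0.2094, 0.033], [0.5272, 0.111, 0.033]]
bolts [[0.5376, 0.0197, 0.037], [0.6337, 0.0222, 0.037], [0.5333, 0.1979, 0.037]]
collar near edge & sides [[0.572, 0.0835, 0.06], [0.5838, 0.0744, 0.06], [0.584, 0.0948, 0.06]]
plaque L edge [[0.4413, 0.0426, 0.045], [0.5884, 0.0433, 0.045]]
plaque R edge [[0.4316, 0.0881, 0.045], [0.5887, 0.0895, 0.045]]
plaque end [[0.5919, 0.0433, 0.045], [0.59, 0.0897, 0.045]]
tableL [[0.4458, 0.03, 0.035], [0.5215, 0.0319, 0.035]]
tableR [[0.436, 0.1149, 0.035], [0.5227, 0.1177, 0.035]]
fence face (top edge) [[0.5263, 0.1055, 0.049], [0.5919, 0.1081, 0.049]]
scene gem [[0.5585 0.0651 0.05  ]] foot/brass [[0.5814 0.0849 0.06  ]]
tri gem [0.5571 0.0657 0.0487] foot [0.5823 0.0844 0.0608]
scene corners [[0.5261, 0.0098, 0.033], [0.649, 0.0063, 0.033], [0.639, 0.2117, 0.033]] bolts [[0.6305, 0.0234, 0.037], [0.6266, 0.2003, 0.037]]
```

The views agree: gem (0.557, 0.0655), foot (0.5835, 0.0845), fence face at y≈0.108, press yaw about +1.5°. The plaque needs about +26 mm in x and +19 mm in y. Next I'll work out the move to the grip.

```bash
cat > go.py <<'E'
from h import *
import sys
def show(goal,yaw,tiltfix=True):
    s=telemetry.observe();r=R.from_rotvec(s['ee_rot'])
    # goal frame: tool z down, tool x = -world x turned by yaw (deg)
    a=np.radians(yaw);G=np.array([[-np.cos(a),-np.sin(a),0],[-np.sin(a),np.cos(a),0],[0,0,-1]]).T
    G=np.c_[[-np.cos(a),-np.sin(a),0],[-np.sin(a),np.cos(a),0],[0,0,-1]]
    print('shift cm',(r.inv().apply(np.array(goal)-s['position'])*100).round(2),'turn deg',np.degrees((r.inv()*R.from_matrix(G)).as_rotvec()).round(2),'F',s['force'].round(1),'pos',s['position'].round(4),'t',round(s['clock'],2),'w',round(s['width']*91.8,1),'gf',s['gripper_force'])
v=[float(x) for x in sys.argv[1:5]];show(v[:3],v[3])
E
python3 go.py .457 .0655 .13 .4
```

```text
shift cm [ 7.56  2.78 17.67] turn deg [-0.23 33.95 -0.83] F [0.2 0.4 0.7] pos [0.4208 0.0379 0.3188] t 3.12 w 90.0 gf 0.0
```

```bash
python3 -m creep '9 1.9 0.7 4.4 0 10 0;9 3.8 1.4 8.8 0 20 0;9 5.7 2.1 13.2 0 30 -.8;9 7.5 2.8 17.7 -.2 34 -.8;9 7.5 2.8 17.7 -.2 34 -.8' && python3 go.py .457 .0655 .0597 .4
```

```text
clock: 3.75
position: [0.4597, 0.0661, 0.1244]
ee_rot: [0.006, -3.13, -0.006]
force: [-0.2, 0.5, 0.3]
width: 0.979
gripper_force: 0.0
shift cm [ 0.2  -0.09  6.48] turn deg [ 0.22 -0.68 -0.19] F [-0.2  0.5  0.3] pos [0.4597 0.0661 0.1244] t 3.75 w 89.9 gf 0.0
```

```bash
python3 -m creep '9 .1 0 1.5 0 -.6 0;9 .2 -.1 3 0 -.6 0;9 .2 -.1 4.5 0 -.6 0;9 .2 -.1 5.5 0 -.6 0;9 .2 -.1 5.5 0 -.6 0' && python3 go.py .457 .0655 .0597 .4
```

```text
clock: 4.38
position: [0.456, 0.0642, 0.0747]
ee_rot: [-0.012, 3.132, -0.002]
force: [-1.2, -0.2, 0.4]
width: 0.979
gripper_force: 0.0
shift cm [-0.08  0.13  1.5 ] turn deg [-0.07  0.57  0.03] F [-1.2 -0.2  0.4] pos [0.456  0.0642 0.0747] t 4.38 w 89.9 gf 0.0
```

```bash
python3 -m creep '9 0 .1 .7 0 .5 0;9 0 .1 1.4 0 .5 0;9 0 .1 1.4 0 .5 0;9 0 .1 1.4 0 .5 0' && for i in 1 2; do python3 go.py .457 .0655 .0597 .4; python3 -m creep '9 0 0 0 0 0 0'; done
```

```text
clock: 4.88
position: [0.4563, 0.0655, 0.0611]
ee_rot: [-0.012, 3.14, -0.001]
force: [0.4, -0.8, -1.2]
width: 0.982
gripper_force: 0.0
shift cm [-0.07  0.    0.14] turn deg [-0.04  0.1   0.05] F [ 0.4 -0.8 -1.2] pos [0.4563 0.0655 0.0611] t 4.88 w 90.1 gf 0.0
clock: 5.0
position: [0.4564, 0.0655, 0.0612]
ee_rot: [-0.012, 3.139, -0.001]
force: [0.4, -0.5, 0.6]
width: 0.977
gripper_force: 0.0
shift cm [-0.06  0.    0.15] turn deg [-0.04  0.12  0.05] F [ 0.4 -0.5  0.6] pos [0.4564 0.0655 0.0612] t 5.0 w 89.6 gf 0.0
clock: 5.12
position: [0.4564, 0.0654, 0.0612]
ee_rot: [-0.012, 3.139, -0.001]
force: [-0.4, -0.3, -0.8]
width: 0.982
gripper_force: 0.0
```

```bash
python3 -m creep '7 0 0 .15 0 0 0;4 0 0 .15 0 0 0;4 0 0 .15 0 0 0;4 0 0 .15 0 0 0;4 0 0 .15 0 0 0' 8 && python3 -m creep '4 0 0 0 0 0 0;4 0 0 0 0 0 0;4 0 0 0 0 0 0' && python3 go.py .4825 .0655 .0597 .4
```

```text
clock: 5.75
position: [0.4563, 0.0655, 0.0595]
ee_rot: [-0.012, 3.14, -0.001]
force: [-0.3, 0.2, -0.9]
width: 0.5
gripper_force: 8.0
clock: 6.12
position: [0.4563, 0.0654, 0.0595]
ee_rot: [-0.012, 3.14, -0.001]
force: [0.1, 0.3, -0.3]
width: 0.499
gripper_force: 8.0
shift cm [-2.62 -0.01 -0.01] turn deg [-0.04  0.1   0.04] F [ 0.1  0.3 -0.3] pos [0.4563 0.0654 0.0595] t 6.12 w 45.8 gf 7.999805063009262
```

```bash
python3 -m creep '4 -.9 .3 0 0 0 -.3;4 -1.8 .6 0 0 0 -.6;4 -2.6 .9 0 0 0 -1.1;4 -2.6 1.3 0 0 0 -1.1;4 -2.6 1.3 0 0 0 -1.1' && python3 - <<'E'
from h import *
s=telemetry.observe();print(s['position'].round(4),s['force'].round(1),s['gripper_force'],s['width']*91.8)
im=vision.get_image('scene');np.save('s1.npy',im);w=vision.get_image('wrist');np.save('w3.npy',w)
c=cam('wrist');np.savez('w3c.npz',K=c[0],d=c[1],T=c[2])
a=cv2.resize(im[200:275,315:390],(450,450),interpolation=cv2.INTER_CUBIC)
b=cv2.resize(w[:300,180:480],(350,350),interpolation=cv2.INTER_CUBIC)
o=np.zeros((450,800,3),np.uint8);o[:,:450]=a;o[:350,450:]=b;save('s1',o)
E
python3 go.py .4827 .0820 .0597 1.5
```

```text
clock: 6.75
position: [0.482, 0.0792, 0.0595]
ee_rot: [-0.043, 3.14, -0.001]
force: [0.3, 0.6, -0.4]
width: 0.5
gripper_force: 8.0
[0.482  0.0792 0.0595] [ 0.3  0.6 -0.4] 7.9996731877326965 45.92870860441115
shift cm [-0.09  0.33 -0.02] turn deg [-0.05  0.08  0.07] F [-0.2  0.2  0.1] pos [0.4819 0.0787 0.0595] t 6.85 w 45.8 gf 7.999600321054459
```

View pics/s1.png

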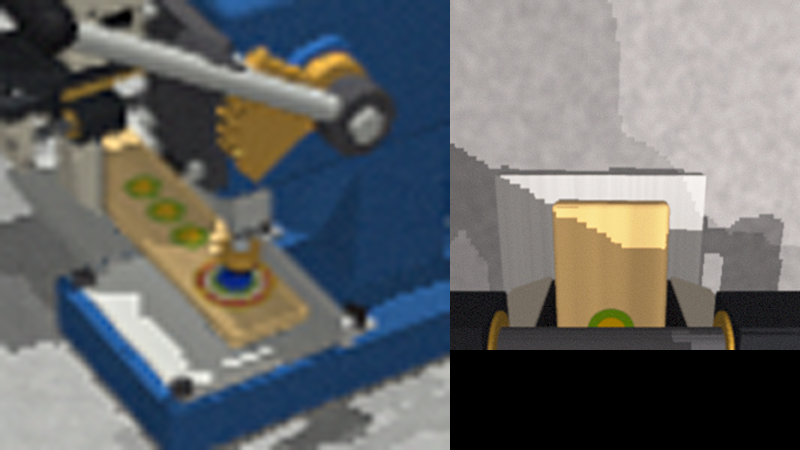

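The picture shows the gem at crop (237,283), almost under the brass foot at (237,255), with the plaque lying flat. Now I'll creep to the fence and watch the y force.

```bash
python3 -m creep '4 -.05 .1 0 0 0 0;4 -.08 .2 0 0 0 0;4 -.08 .2 0 0 0 0' && python3 -m creep '4 0 .05 0 0 0 0;4 0 .05 0 0 0 0' && python3 -m creep '4 0 .05 0 0 0 0;4 0 .05 0 0 0 0' && python3 -m creep '4 0 .05 0 0 0 0;4 0 .05 0 0 0 0' && python3 go.py .4827 .0820 .0597 1.5; python3 -c "
from h import *;s=telemetry.observe();print(s['ft_torque'])"
```

```text
clock: 7.22
position: [0.483, 0.0807, 0.0596]
ee_rot: [-0.042, 3.14, -0.001]
force: [0.4, 1.4, -1.0]
width: 0.499
gripper_force: 8.0
clock: 7.48
position: [0.4829, 0.0811, 0.0596]
ee_rot: [-0.042, 3.14, -0.001]
force: [0.2, -0.6, -1.0]
width: 0.502
gripper_force: 8.0
clock: 7.72
position: [0.4829, 0.0817, 0.0596]
ee_rot: [-0.042, 3.14, -0.001]
force: [0.0, 0.4, -0.1]
width: 0.499
gripper_force: 8.0
clock: 7.98
position: [0.4829, 0.0822, 0.0596]
ee_rot: [-0.042, 3.14, -0.001]
force: [0.4, -0.4, -0.8]
width: 0.499
gripper_force: 8.0
shift cm [ 0.02 -0.02 -0.01] turn deg [-0.04  0.1   0.05] F [ 0.4 -0.4 -0.8] pos [0.4829 0.0822 0.0596] t 7.97 w 45.8 gf 7.999532371759415
[ 0.17657925 -0.05603322  0.01028863]
```

```bash
cat > f.py <<'E'
from h import *;s=telemetry.observe();print('F',s['force'].round(2),'M',s['ft_torque'].round(3),s['position'].round(4),s['joint_efforts'].round(2))
E
python3 f.py; python3 -m creep '4 0 .05 0 0 0 0;4 0 .05 0 0 0 0'>/dev/null; python3 f.py; python3 -m creep '4 0 .05 0 0 0 0;4 0 .05 0 0 0 0'>/dev/null;python3 f.py; python3 -m creep '4 0 .05 0 0 0 0;4 0 .05 0 0 0 0' >/dev/null; python3 f.py;python3 -m creep '4 0 .05 0 0 0 0;4 0 .05 0 0 0 0'>/dev/null;python3 f.py
```

```text
F [ 0.42 -0.4  -0.77] M [ 0.177 -0.056  0.01 ] [0.4829 0.0822 0.0596] [-1.000e-02 -5.786e+01 -1.360e+01 -1.874e+01  0.000e+00  7.000e-02
 -1.000e-02]
F [-0.21 -0.25  0.35] M [-0.003 -0.12  -0.048] [0.4829 0.0826 0.0596] [-2.500e-01 -5.784e+01 -1.384e+01 -1.876e+01 -2.000e-02 -3.000e-02
  3.000e-02]
F [-0.31 -1.26 -0.21] M [-0.189 -0.124 -0.157] [0.4829 0.0829 0.0595] [ -0.89 -57.75 -14.49 -18.9   -0.07  -0.36   0.16]
F [ 0.79 -4.72 -0.36] M [-0.858 -0.181 -0.25 ] [0.4828 0.083  0.0595] [ -2.25 -57.28 -15.85 -19.09  -0.44  -1.13   0.23]
F [-0.05 -5.85  1.4 ] M [-1.132  0.008 -0.245] [0.4826 0.0833 0.0594] [ -2.88 -56.78 -16.35 -19.43  -0.52  -1.68   0.25]
```

Contact with the fence at y≈0.0828, about 6 N, and the moment has levelled off, so the edge is square. I'll release, rise, tilt and check.

```bash
python3 -m creep '4 0 -.02 0 0 0 0;5.5 0 -.02 0 0 0 0;7.5 0 -.02 0 0 0 0;9 0 -.02 0 0 0 0;9 0 -.02 -1.5 0 0 0' && python3 -m creep '9 1 0 -5 0 -6 0;9 2 -1 -10 0 -14 0;9 4 -2 -15 0 -24 0;9 5 -3.5 -20 0 -33 0;9 5.5 -4.5 -24 0 -34 0' && python3 -m creep '9 0 0 0 0 0 0;9 0 0 0 0 0 0'&& python3 - <<'E'
from h import *
c=cam('wrist');im=vision.get_image('wrist');np.save('w4.npy',im);print(c[2].round(3).tolist())
np.savez('w4c.npz',K=c[0],d=c[1],T=c[2])
p=proj(c,[[.5835,.085,.05]])[0];print(p)
x0,y0=int(p[0])-90,max(0,int(p[1])-100);print(x0,y0)
save('w4',cv2.resize(im[y0:y0+150,x0:x0+200],(800,600),interpolation=cv2.INTER_CUBIC))
E
```

```text
clock: 9.6
position: [0.4822, 0.0841, 0.0745]
ee_rot: [0.043, -3.141, 0.001]
force: [-0.2, -0.5, 0.2]
width: 0.873
gripper_force: 0.0
clock: 10.22
position: [0.4285, 0.0485, 0.265]
ee_rot: [-0.038, 2.633, 0.008]
force: [-0.1, 0.4, -1.6]
width: 0.984
gripper_force: 0.0
clock: 10.48
position: [0.4295, 0.0495, 0.2637]
ee_rot: [-0.039, 2.637, 0.011]
force: [-0.2, -0.4, 0.0]
width: 0.98
gripper_force: 0.0
[[-0.03, 0.705, 0.709, 0.299], [1.0, 0.021, 0.021, 0.045], [-0.0, 0.709, -0.705, 0.346], [0.0, 0.0, 0.0, 1.0]]
[344.04976728 193.96749291]
254 93
```

View pics/w4.png

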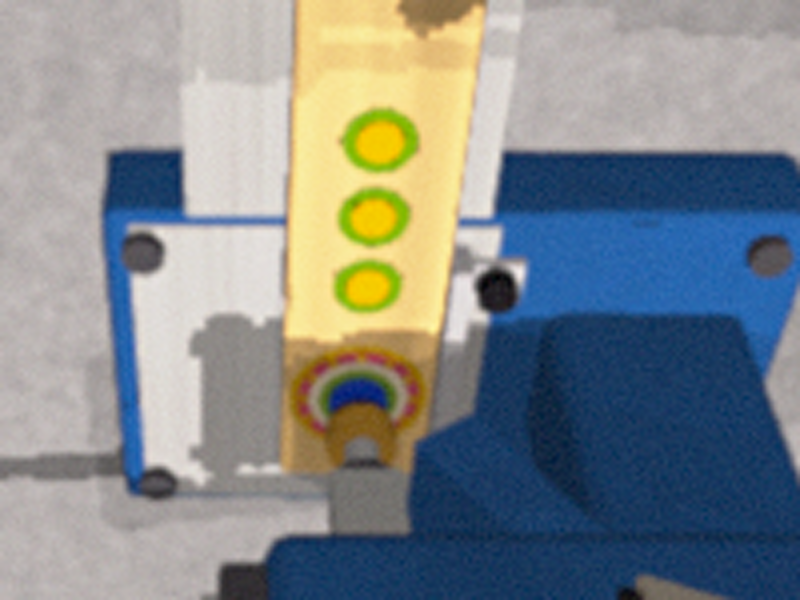

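The plaque lies flat along the fence, with the collar (362,430) just above the gem (360,400) in the crop. The yellow dots at (367,287), (374,218) and (381,142) let me compute the gem's position rigidly.

```bash
python3 - <<'E'
from h import *
def L(n):
    d=np.load(n+'c.npz');return (d['K'],d['d'],d['T']),np.load(n+'.npy')
def run(n,x0,y0,bolts,ymin,gem=None):
    c,im=L(n);h=cv2.cvtColor(im,cv2.COLOR_RGB2HSV)
    roi=np.zeros(h.shape[:2],np.uint8);roi[ymin[0]:ymin[1],ymin[2]:ymin[3]]=1
    m=((h[...,0]>22)&(h[...,0]<29)&(h[...,1]>225)&(h[...,2]>200)).astype(np.uint8)*roi
    k,l,st,ce=cv2.connectedComponentsWithStats(m)
    pts=[ce[i] for i in range(1,k) if st[i,4]>15]
    P=plane(c,pts,.045);print(n,P.round(4).tolist())
    b=plane(c,np.array(bolts)/4.+[x0-.375,y0-.375],.037);print(' bolts',b.round(4).tolist(),'mid',((b[0]+b[1])/2).round(4))
    return c,P[np.argsort(P[:,0])],b
c2,P2,b2=run('w2',280,25,[[101,359],[118,580]],(30,110,330,360))
c4,P4,b4=run('w4',254,93,[[142,253],[156,483]],(110,175,335,365))
g=np.array([.5571,.0655])
d2=(P2[-1]-P2[0])[:2];d4=(P4[-1]-P4[0])[:2]
a2,a4=np.arctan2(d2[1],d2[0]),np.arctan2(d4[1],d4[0]);print('yaw',np.degrees([a2,a4]),'len',np.linalg.norm(d2),np.linalg.norm(d4))
t=a4-a2;Q=np.array([[np.cos(t),-np.sin(t)],[np.sin(t),np.cos(t)]])
print('gem now',P4.mean(0)[:2]+Q@(g-P2.mean(0)[:2]))
z=lambda p:np.array(p,float)/4+[254-.375,93-.375]
print('collar',plane(c4,z([[328,430],[397,430],[362,403]]),.060).round(4).tolist())
print('plaque L,R',plane(c4,z([[296,60],[283,460],[480,60],[413,460]]),.045).round(4).tolist(),'end',plane(c4,z([[283,472],[411,471]]),.045).round(4).tolist())
print('base edge',plane(c4,z([[106,214],[800,208]]),.033).round(4).tolist())
E
python3 go.py .62 -.0555 .38 1.5
```

```text
w2 [[0.4677, 0.066, 0.045], [0.4915, 0.0656, 0.045], [0.5156, 0.0657, 0.045]]
 bolts [[0.5376, 0.0197, 0.037], [0.6337, 0.0222, 0.037]] mid [0.5857 0.021  0.037 ]
w4 [[0.4943, 0.0824, 0.045], [0.5181, 0.0829, 0.045], [0.5422, 0.0834, 0.045]]
 bolts [[0.5381, 0.0195, 0.037], [0.6339, 0.0214, 0.037]] mid [0.586  0.0205 0.037 ]
yaw [-0.28653863  1.19191418] len 0.047990583270901055 0.047944690549671404
gem now [0.58369372 0.08429077]
collar [[0.5843, 0.0745, 0.06], [0.5837, 0.0949, 0.06], [0.5729, 0.0836, 0.06]]
plaque L,R [[0.4713, 0.0597, 0.045], [0.6132, 0.0627, 0.045], [0.4698, 0.1048, 0.045], [0.6119, 0.1041, 0.045]] end [[0.6188, 0.0629, 0.045], [0.617, 0.104, 0.045]]
base edge [[0.5278, 0.0095, 0.033], [0.5195, 0.2035, 0.033]]
shift cm [-22.04 -11.09  -1.21] turn deg [ 0.15 28.84  0.23] F [1.1 0.4 0.2] pos [0.4294 0.0498 0.2633] t 10.53 w 90.3 gf 0.0
```

The gem is at (0.5837, 0.0843) against the foot at (0.583–0.584, 0.0846), plaque yaw 1.2–1.5°: placed. Now the handle.

```bash
python3 -m creep '5 -4.4 -2.2 -.3 0 7 0;5 -8.8 -4.4 -.6 0 14 0;5 -13.2 -6.6 -.9 0 20 0;5 -17.6 -8.8 -1 0 26 0;5 -21.3 -11 -1.2 0 28.8 .2' && python3 -m creep '5 0 0 0 0 0 0;5 0 0 0 0 0 0' && python3 go.py .6132 -.0547 .284 1.5; python3 - <<'E'
from h import *
c=cam('top');im=vision.get_image('scene');np.save('s2.npy',im)
w=vision.get_image('wrist');o=np.zeros((400,800,3),np.uint8)
o[:]=np.hstack([cv2.resize(im[160:260,290:390],(400,400),interpolation=cv2.INTER_CUBIC),cv2.resize(w,(400,250))[:,:] if 0 else cv2.copyMakeBorder(cv2.resize(w,(400,250)),0,150,0,0,cv2.BORDER_CONSTANT)])
save('s2',o)
E
```

```text
clock: 11.15
position: [0.616, -0.0566, 0.3746]
ee_rot: [0.038, -3.138, -0.005]
force: [-0.4, -0.4, 0.3]
width: 0.551
gripper_force: 0.0
clock: 11.4
position: [0.6134, -0.0547, 0.3749]
ee_rot: [0.042, -3.141, -0.005]
force: [-1.6, 0.0, -1.2]
width: 0.547
gripper_force: 0.0
shift cm [ 0.02 -0.04  9.09] turn deg [ 0.2  -0.03  0.04] F [-1.6  0.  -1.2] pos [ 0.6134 -0.0547  0.3749] t 11.4 w 50.2 gf 0.0
```

View pics/s2.png

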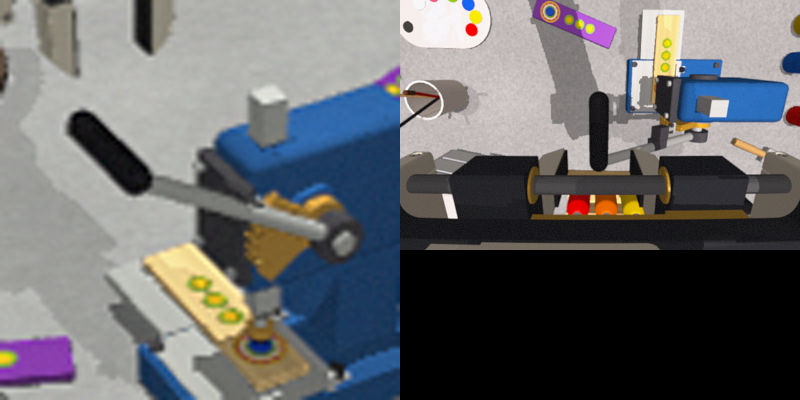

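The handle lies between the open fingers (wrist view (598,130)) and the plaque has stayed in place. I'll go down and pinch it.

```bash
python3 -m creep '5 0 0 3 0 0 0;5 0 0 6 0 0 0;5 0 0 8 0 0 0;5 0 0 9.1 0 0 0;5 0 0 9.1 0 0 0' && python3 -m creep '3.5 0 0 0 0 0 0;2 0 0 0 0 0 0;1.5 0 0 0 0 0 0;1.5 0 0 0 0 0 0;1.5 0 0 0 0 0 0' 40 && python3 go.py .6132 -.0547 .284 1.5;python3 f.py
```

```text
clock: 12.12
position: [0.6128, -0.0552, 0.2859]
ee_rot: [-0.042, 3.14, 0.003]
force: [-0.1, 0.3, 0.7]
width: 0.55
gripper_force: 0.0
clock: 12.75
position: [0.6136, -0.0544, 0.2864]
ee_rot: [-0.043, 3.139, 0.005]
force: [-0.2, 3.9, 2.0]
width: 0.23
gripper_force: 40.0
shift cm [ 0.04 -0.03  0.24] turn deg [0.18 0.16 0.06] F [-0.2  3.9  2. ] pos [ 0.6136 -0.0544  0.2864] t 12.75 w 21.2 gf 40.001349449157715
F [-0.16  3.91  2.03] M [ 0.768 -0.067 -0.062] [ 0.6136 -0.0544  0.2864] [ 1.980e+00 -6.292e+01 -9.870e+00 -3.026e+01  1.120e+00  3.500e-01
  4.000e-02]
```

Pinched (21 mm wide, grasp point at z≈0.283). I'll follow the arc down in small steps, starting with the tooth-free part to 0.1 rad.

```bash
python3 -m creep '1.5 0 -.33 .55 0 0 0;1.5 0 -.66 1.1 0 0 0;1.5 0 -.94 1.65 0 0 0;1.5 0 -.94 1.65 0 0 0' >/dev/null; python3 f.py
for i in 1 2 3 4; do python3 -m creep '1.5 0 -.2 .43 0 0 0;1.5 0 -.2 .43 0 0 0' >/dev/null; python3 f.py; done
```

```text
F [-2.58  3.02  8.67] M [ 0.932  0.394 -0.005] [ 0.6139 -0.0636  0.2704] [ 2.340e+00 -5.939e+01 -8.670e+00 -2.851e+01  1.550e+00 -5.600e-01
  3.000e-02]
F [-2.74  3.18  7.92] M [0.742 0.377 0.001] [ 0.614  -0.0658  0.2661] [ 1.980e+00 -6.036e+01 -9.210e+00 -2.867e+01  1.360e+00 -4.500e-01
  2.000e-02]
F [-1.09  3.68  6.91] M [0.771 0.231 0.001] [ 0.614  -0.0679  0.2616] [ 1.910e+00 -6.135e+01 -9.550e+00 -2.882e+01  1.240e+00 -2.900e-01
  1.000e-02]
F [-1.01  2.9   5.06] M [ 0.849  0.122 -0.032] [ 0.614  -0.0699  0.2571] [ 2.150e+00 -6.237e+01 -9.640e+00 -2.900e+01  1.280e+00 -5.000e-02
  2.000e-02]
F [-0.57  5.66  4.13] M [ 1.104  0.004 -0.045] [ 0.614  -0.0717  0.2525] [ 3.030e+00 -6.360e+01 -9.220e+00 -2.925e+01  1.620e+00  3.600e-01
  3.000e-02]
```

```bash
for i in 1 2 3 4; do python3 -m creep '1.5 0 -.13 .45 0 0 0;1.5 0 -.13 .45 0 0 0' >/dev/null; python3 f.py; done
```

```text
F [-1.48  5.12  5.84] M [1.04  0.132 0.014] [ 0.6141 -0.0734  0.248 ] [ 2.780e+00 -6.208e+01 -8.980e+00 -2.856e+01  1.640e+00 -2.000e-02
 -0.000e+00]
F [-2.93  4.48  9.22] M [0.878 0.541 0.001] [ 0.6142 -0.0747  0.2441] [  2.31 -59.6   -8.66 -27.68   1.67  -0.72  -0.  ]
F [-2.4   3.64  9.45] M [0.89  0.432 0.001] [ 0.6142 -0.0762  0.2394] [ 2.100e+00 -6.089e+01 -9.220e+00 -2.784e+01  1.460e+00 -5.100e-01
 -1.000e-02]
F [-3.01  3.61  7.94] M [ 0.835  0.297 -0.027] [ 0.6143 -0.0776  0.2347] [ 2.070e+00 -6.189e+01 -9.530e+00 -2.795e+01  1.360e+00 -3.200e-01
 -1.000e-02]
```

Tooth 2 was met near θ≈0.23, so click 1 came near 0.21 and the quadrant setting is about −0.04. Finer steps now, to time click 2.

```bash
cat > f.py <<'E'
from h import *;s=telemetry.observe();p=s['position'];print('F',s['force'].round(2),'M',s['ft_torque'].round(2),p.round(4),'th %.4f'%(.57-np.arcsin((p[2]-.183)/.19)),'J',s['joint_efforts'][[1,3]].round(2),'t',round(s['clock'],2))
E
for i in 1 2 3 4 5 6 7 8; do python3 -m creep '1.5 0 -.06 .28 0 0 0;1.5 0 -.06 .28 0 0 0' >/dev/null; python3 f.py; done
```

```text
F [-2.83  3.54  6.77] M [0.82 0.29 0.01] [ 0.6143 -0.0783  0.2319] th 0.3095 J [-62.3  -27.99] t 15.5
F [-1.48  3.6   6.46] M [0.65 0.27 0.  ] [ 0.6143 -0.0791  0.229 ] th 0.3254 J [-62.78 -27.99] t 15.75
F [-0.85  2.81  6.43] M [0.63 0.14 0.  ] [ 0.6143 -0.0797  0.2262] th 0.3409 J [-63.17 -27.98] t 16.0
F [-1.09  2.78  5.04] M [0.66 0.1  0.04] [ 0.6143 -0.0804  0.2232] th 0.3566 J [-63.71 -28.02] t 16.25
F [-0.35  2.5   3.56] M [0.59 0.04 0.05] [ 0.6143 -0.081   0.2204] th 0.3720 J [-64.06 -27.93] t 16.5
F [-2.31  2.62  8.39] M [ 0.6   0.47 -0.03] [ 0.6143 -0.0814  0.218 ] th 0.3845 J [-61.6  -27.24] t 16.75
F [-4.96  2.37 12.91] M [0.69 0.79 0.04] [ 0.6144 -0.0818  0.2158] th 0.3966 J [-59.55 -26.65] t 17.0
F [-3.98  2.77 12.13] M [ 0.73  0.63 -0.  ] [ 0.6144 -0.0823  0.2129] th 0.4120 J [-60.51 -26.82] t 17.25
```

```bash
for i in 1 2 3; do python3 -m creep '1.5 0 -.07 .56 0 0 0;1.5 0 -.07 .56 0 0 0' >/dev/null; python3 f.py; done; for i in 1 2; do python3 -m creep '1.5 0 -.01 .19 0 0 0;1.5 0 -.01 .19 0 0 0' >/dev/null; python3 f.py; done
```

```text
F [-3.21  2.9   9.66] M [ 0.66  0.42 -0.04] [ 0.6144 -0.0831  0.2068] th 0.4442 J [-61.97 -26.86] t 17.5
F [-1.72  2.32  8.2 ] M [ 0.68  0.35 -0.02] [ 0.6144 -0.0837  0.201 ] th 0.4749 J [-63.01 -26.93] t 17.75
F [-2.35  4.18  5.96] M [0.83 0.26 0.01] [ 0.6144 -0.0842  0.1953] th 0.5053 J [-64.01 -27.03] t 18.0
F [-3.25  4.48  6.84] M [ 0.88  0.33 -0.06] [ 0.6144 -0.0843  0.1935] th 0.5146 J [-64.22 -27.14] t 18.25
F [-2.43  4.13  6.15] M [0.91 0.24 0.01] [ 0.6144 -0.0844  0.1915] th 0.5250 J [-64.59 -27.15] t 18.5
```

```bash
for i in 1 2; do python3 -m creep '1.5 0 0 .15 0 0 0;1.5 0 0 .15 0 0 0' >/dev/null; python3 f.py; done
```

```text
F [-1.12  3.39  6.38] M [ 0.85  0.24 -0.01] [ 0.6144 -0.0844  0.1901] th 0.5328 J [-64.6 -27.1] t 18.75
F [-2.52  4.26  8.14] M [ 0.83  0.39 -0.03] [ 0.6144 -0.0844  0.1888] th 0.5394 J [-63.49 -26.78] t 19.0
```

```bash
python3 -m creep '1.5 0 0 .15 0 0 0;1.5 0 0 .15 0 0 0' >/dev/null; python3 f.py;  python3 -m creep '1.5 0 0 0 0 0 0;1.5 0 0 0 0 0 0' >/dev/null; python3 f.py; python3 - <<'E'
from h import *
im=vision.get_image('scene');np.save('s3.npy',im);save('s3',cv2.resize(im[190:270,315:395],(600,600),interpolation=cv2.INTER_CUBIC))
E
```

```text
F [-3.28  3.64 10.47] M [ 0.73  0.64 -0.06] [ 0.6145 -0.0845  0.1876] th 0.5458 J [-62.13 -26.4 ] t 19.25
F [-2.12  3.15 10.66] M [0.75 0.62 0.01] [ 0.6145 -0.0844  0.1876] th 0.5456 J [-62.41 -26.52] t 19.5
```

View pics/s3.png

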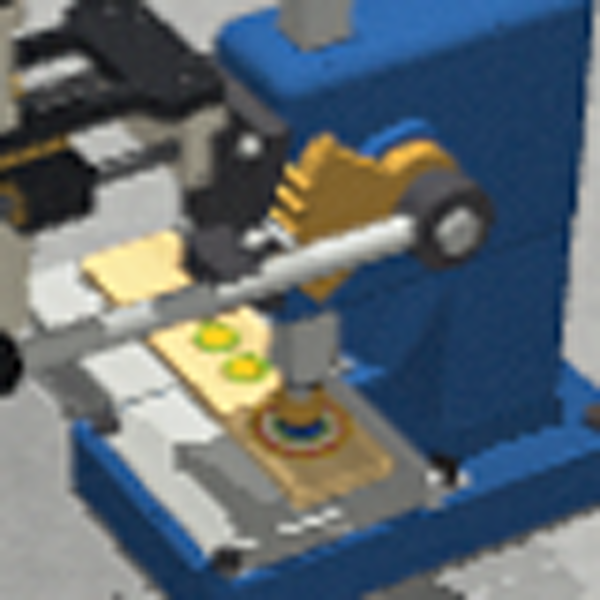

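Picture: the lever is held about level, and the foot (300,405) is bearing on the gem, centred in the rosette (303,425). There were force drops at about 0.21, 0.375 and 0.535 rad, 0.16 apart, so that is three clicks. The lever is held at 0.546, well short of a fourth at about 0.70.

```bash
python3 -c "
from h import *;print(job.sign_off())"
```

```text
the job is handed in; nothing more can be done
None
```

I slid the plaque square against the fence with the gem under the foot to within about 1 mm, pulled the lever down three clicks, and handed in at 19.5 s still holding it with the foot on the gem; no verdict came back.

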